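Close the egg carrier and tug-test both catches

ROBOT

A 6-joint arm with a two-finger parallel gripper is mounted at the origin on a cart in front of the work surface, level with it; the furniture and walls round the work are solid. World frame = base frame: x ahead of the robot, y to its left, z up, the work surface at z = 0. Lengths are in m, angles in rad, forces in N, time in s.
With the tool pointing down it reaches from about 0.375 to 0.925 m from the base axis. Payload 5.7 kg.
Tool frame: the origin (TCP) lies on the front face of the gripper's body, between the roots of the fingers; the fingertips stand 80 mm ahead of it and the grasp point (between the pads) lies 61 mm ahead of it (ctrl.finger_overhang is the distance from the TCP to the fingertips, in m); z points along the fingers, y is the line along which they close (so a half turn about z gives the same grasp; the last joint's range is limited). The gripper opens to 88 mm and grips with 3 to 60 N. Pads are 20 mm wide; open, the fingers measure 115 mm over their backs; the gripper's body (75 mm by 178 mm) begins 61 mm behind the grasp point.
Start: joints at [1.033, 0.359, 1.51, -0, 1.272, -0.115], TCP at [0.246, 0.547, 0.303] pointing down, gripper open.
Joint ranges: [-2.97, 2.97], [-1.01, 2.36], [0.21, 2.38], [-0.96, 4.11], [0.2, 2.71], [-2.98, 2.98]. Speed limits (rad/s): [2.39, 2.39, 3.14, 3.14, 3.14, 3.14].

INTERFACE

Orientations are given as a unit quaternion [x, y, z, w].
In Python, from workcell import observe, vision, ctrl gives the robot as it stands.
- The arm moves only by the tool drive_tool, never from a script. Its argument "rows" is a list of rows, each a list of 5 numbers: the opening, from 0 (shut) to 1 (fully open), then the shift along the tool's x, y, z in mm, then the turn about the tool's z in degrees. A call has 1 to 20 rows; each row shifts and turns the commanded pose from where the row before left it, along the tool's axes as they then stand; what a row does not reach is not made up. A row lasts 1/8 s, in which the tool goes at most 62.5 mm and 10.7 degrees, less where a joint would pass 70% of its speed; a pose out of reach is approached as far as the arm can. A call is refused whole if a number of a shift passes 62.5 or a number of a turn 10.7, either way. A call with a gripper value outside its range is refused whole. The fingers move at their own pace and stop on an object; "grip_force" is the grip in N (left out, the last holds). Time passes only in rows, so rows that do not move let the fingers close. It gives the time, the measured TCP pose, the force, the opening and the grip force at its end, in the units of the state.
- observe(): the state, without advancing time (a new reading comes with each control period).
- vision.camera(name): name is "scene" or "top" or "wrist"; returns a dict with "img" (384x512x3 uint8, red, green, blue), "range_z" (384x512 float32, m along the optical axis (not along the pixel's ray), 0 where there is no reading), "camera_matrix" (3x3 intrinsics, pixels), "R" (3x3) and "t" (3): a world point X has camera coordinates R X + t. Camera axes: x right, y down, z forward; pixel columns grow to the right and rows downward; lengths in m; the calibration is good to about 2 mm. A picture is of the moment at which its call begins.
- ctrl.hand_in(): hands the job in; it is judged then, once.
The state is a dict: "time": time; "joint_pos": joint angles; "joint_velocities": joint speeds; "effort": joint torques, N m; "tcp_pos": TCP position; "ee_rot": TCP orientation; "force": force on the tool from outside, world axes, zero at the start; "ft_torque": the same for the moment, N m; "opening": finger opening in m; "grip_force": force on a finger pad.
Only numpy, scipy, OpenCV 4.12 (cv2) and the standard library are available. Lean on these libraries where they do the work, as an engineer would, in place of code of your own. Each camera call takes 0.05 s, during which the arm holds its last target. There are 200 camera calls.

TASK

Put the green lid on the egg carrier and press each end down until its spring catch snaps over it. The carrier gets lifted by its lid, so then check that the catches hold: take the pull tab at the right-hand (hob) end and tug it firmly upwards, then do the same at the left-hand end; if an end gives, press it down harder and tug it again. Leave the closed carrier latched at both ends, and do not disturb the jars, bottle and bowl behind it.

Things in the scene. Friction and masses are not known exactly. Their poses are not given: they have to be found in the camera images.
- egg_carrier: Base of the egg carrier: fixed cream tray holding six eggs, long along its y (220 mm over the dark catch housings), 118 mm wide (x). Origin on the worktop under its centre; x away from the robot, y left, z up, turned at most 0.2 rad. Eggs reach z = 62 mm, housings 46, orange thumb pieces 49. Shut, the lid is centred on it and aligned with it, lid origin 24 mm above this one.
- carrier_collar (a point): Centre of the base's collar at its top edge, 44 mm above the worktop. The lid's skirt goes outside this upstanding collar (152 mm in y by 104 mm in x, its top tapered in by about 4 mm all round as a lead-in) and comes to rest on the flange 20 mm below this point.
- lid: Loose green lid, a deep cover open below: 160 mm long (y; 173 over the beads at its ends), 114 wide (x), 46 deep without handle and tabs, about 0.26 kg. Origin at the centre of its lower edge, z up. Starts right way up, turned at most 0.35 rad. Skirt inside 154.4 by 108 mm: plays 1.2 mm (y), 2 mm (x) each way on the collar. Same both ways round. Merely laid on, its ends rest 5 to 11 mm above shut.
- lid_center (a point): Centre of the lid's body, 23 mm above its lower edge.
- lid_handle (a point): Centre of the wooden bar of the lid's arched handle: bar 86 mm long along the lid's x, 14 mm thick (y), 13 mm high, its centre 24.5 mm above the lid's flat top; posts at its two ends. To be pinched across the lid's y.
- lid_tab_right (a point): Centre of the pull tab upright on the lid's top at its -y end (right-hand end seen from the robot): 34 mm wide (x), 9 mm thick (y), 22 mm high, 70 mm from the lid's middle. Pinch it across y; a good tug is 10 to 15 N. Its top is also the place to press that end down. Shut, this point is 81 mm above the base's origin.
- lid_tab_left (a point): Centre of the like pull tab at the lid's +y end. Shut, this point is 81 mm above the base's origin.
- catch_right: Sprung steel bolt at the base's -y (right-hand, hob) end: the bead on the lid's end pushes it outwards and it snaps back over the bead. Pressing one end at its tab takes about 6 to 17 N (catches differ; twice that if a grip keeps the lid level) over 5 to 11 mm. Caught, it lifts 2 mm and then holds past 25 N; uncaught, it lifts freely. Origin within 2 mm of egg_carrier's while the bolt is out.
- catch_left: The same catch at the base's +y (left-hand) end. Origin within 2 mm of egg_carrier's while the bolt is out.
- catch_right_tip (a point): Where the bolt tip of the right-hand catch stands when out: 81.5 mm to -y of the base's middle, 40 mm above the worktop (fixed to the base).
- catch_left_tip (a point): The same for the left-hand catch, to +y.
- jar_oats: Bystander: squat clip-top glass jar with a red seal, 94 mm across, 69 mm high, behind the work; origin at the centre of its foot.
- salt_bowl: Bystander: small stoneware bowl of salt, 110 mm across, 51 mm high; origin at the centre of its foot.
- oil_bottle_mid (a point): Bystander: square bottle with a black cap, 42 mm wide, 170 mm high; this point is half-way up.

How it is judged:
By the outcome, as a careful person would: the job done as asked, in the order asked, and still so for the second after the job is handed in, with the robot touching nothing.
It also fails if it takes over 72 s, if anything falls off the work surface, if the arm or the gripper's body presses on something with over 40 N, if the wrist force passes 120 N, or if a joint passes its speed limit or range.

## Working session

There is one attempt and no reset: what is moved stays moved. The work goes in short steps, Python scripts to look and compute and a tool call to move; the robot and the scene stay as the last step left them, time stands still between calls to the robot, and variables do not carry over. Pictures are saved under pics/ and viewed, at most 10 in all, crops included, and the job is handed in when it is done.

Besides the shell and the picture viewer there is one more tool, called as name([rows], argument=value, ...), one row to a line, values as JSON. drive_tool: Moves the arm, as the interface text tells. Its arguments: {"type":"object","properties":{"rows":{"type":"array"},"grip_force":{"type":"number"}},"required":["rows"]}

```bash
mkdir -p pics; ls; python3 - <<'E'
from workcell import observe, vision, ctrl
import cv2,numpy as np
s=observe(); print({k:np.round(v,3) for k,v in s.items()})
ims=[]
for n in("scene","top"):
    c=vision.camera(n); np.savez(f"{n}0.npz",**c); ims.append(c["img"]); print(n,c["camera_matrix"].round(1).tolist(),(-c["R"].T@c["t"]).round(3),c["R"].round(2).tolist())
cv2.imwrite("pics/a.png",cv2.resize(np.hstack(ims),(800,300))[:,:,::-1])
cv2.imwrite("pics/top.png",ims[1][:,:,::-1])
E
```

```text
pics
{'time': np.float64(0.0), 'joint_pos': array([ 1.033,  0.359,  1.511,  0.   ,  1.273, -0.115]), 'joint_velocities': array([-0.001, -0.001, -0.   , -0.   , -0.002, -0.001]), 'effort': array([-1.0000e-03, -5.1537e+01, -2.7073e+01,  6.7000e-02,  3.5000e-02,
       -0.0000e+00]), 'tcp_pos': array([0.246, 0.547, 0.302]), 'ee_rot': array([ 0.21 ,  0.978, -0.001, -0.   ]), 'force': array([-0.216,  0.026, -0.73 ]), 'ft_torque': array([-0.036,  0.005,  0.032]), 'grip_force': np.float64(0.0), 'opening': np.float64(0.088)}
scene [[494.6, 0.0, 255.9], [0.0, 494.6, 188.9], [0.0, 0.0, 1.0]] [-0.062 -0.503  0.746] [[0.63, -0.78, 0.01], [-0.5, -0.41, -0.76], [0.6, 0.47, -0.65]]
top [[379.4, 0.0, 258.3], [0.0, 379.4, 189.0], [0.0, 0.0, 1.0]] [0.439 0.01  0.932] [[-0.02, -1.0, 0.0], [-0.99, 0.02, -0.11], [0.11, -0.0, -0.99]]
```

View pics/a.png

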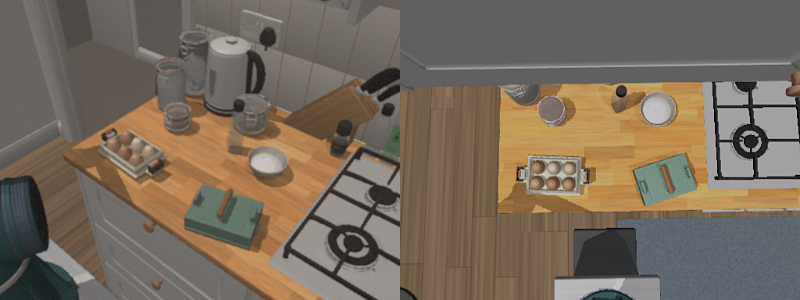

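View pics/top.png

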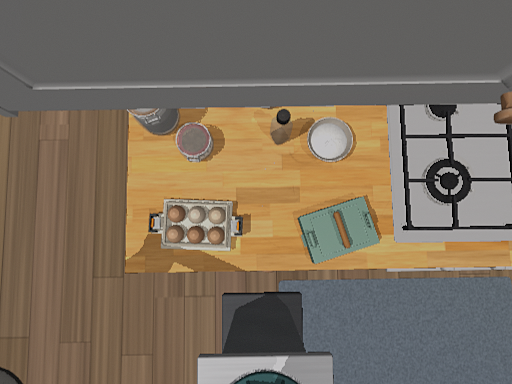

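The top view shows the carrier base at about (197,224), with housings at (156,223) and (238,226). The lid is at about (339,229), with its handle at (343,228) and tabs at (311,240) and (367,219). Next I measure both using depth.

```bash
cat > h.py <<'E'
import numpy as np,cv2
def pts(c):
    K,R,t=c["camera_matrix"],c["R"],c["t"]; z=c["range_z"]
    v,u=np.indices(z.shape); P=np.stack([(u-K[0,2])/K[0,0]*z,(v-K[1,2])/K[1,1]*z,z],-1)
    W=(P-t)@R; W[z==0]=np.nan; return W
def rect(p):
    r=cv2.minAreaRect(p[:,:2].astype(np.float32)*1000); b=cv2.boxPoints(r)
    e=[b[1]-b[0],b[2]-b[1]]; L=max(e,key=np.linalg.norm); L=L if L[1]>0 else -L
    return np.round(r[0],1),np.round(r[1],1),"yaw(deg) of long axis from y:",round(np.degrees(np.arctan2(-L[0],L[1])),2)
def big(m):
    n,l,s,_=cv2.connectedComponentsWithStats(m.astype(np.uint8)); return l==1+np.argmax(s[1:,4])
E
python3 - <<'E'
from h import *
for n in("top","scene"):
    c=dict(np.load(n+"0.npz")); W=pts(c); hsv=cv2.cvtColor(c["img"],cv2.COLOR_RGB2HSV); H,S,V=[hsv[...,i].astype(int) for i in range(3)]
    z=W[...,2]; on=(W[...,0]>.25)&(W[...,0]<.62)
    tz=np.nanmedian(z[(W[...,0]>.4)&(W[...,0]<.55)&(abs(W[...,1]-.03)<.04)]); print(n,"table z",tz)
    g=big((H>60)&(H<95)&(S>40)&on&(W[...,1]<.05)&(W[...,1]>-.4)&(z<.1)); print("green n",g.sum(),np.nanpercentile(z[g],[5,50,95]))
    t=g&(z>.038)&(z<.052); print("lid top",t.sum(),rect(W[t]))
    hm=on&(z>.06)&(z<.09)&(W[...,1]<-.05)&(W[...,1]>-.4)
    w=hm&(H<25)&(S>60); print("handle",w.sum(),rect(W[w]),np.nanmedian(z[w]))
    m=on&(z>.054)&(z<.08)&(H>60)&(H<95)&(S>40)
    k,l,s,ce=cv2.connectedComponentsWithStats(m.astype(np.uint8))
    for i in range(1,k):
        if s[i,4]>8: print(" tab",s[i,4],W[l==i].mean(0).round(3))
    b=on&(W[...,1]>.05)&(W[...,1]<.4)&(z>.015)&(z<.08); b=big(b); print("base all",b.sum(),rect(W[b]))
    cr=b&(S<60)&(V>110); cr=big(cr); print("cream",cr.sum(),rect(W[cr]),np.nanpercentile(z[cr],[5,50,95]))
    o=b&(H<16)&(S>140)&(z<.056)&(z>.03); k,l,s,ce=cv2.connectedComponentsWithStats(o.astype(np.uint8))
    for i in range(1,k):
        if s[i,4]>5: print(" orange",s[i,4],W[l==i].mean(0).round(3))
    cv2.imwrite(f"crop_{n}.png",c["img"])
E
```

```text
top table z 0.0006152862775112279
green n 3091 [0.04320784 0.0473488  0.05127914]
lid top 2833 (array([ 444.2, -179.1]), array([110.6, 159.9]), 'yaw(deg) of long axis from y:', np.float32(16.93))
handle 235 (array([ 443.7, -179.4]), array([83.5, 14.3]), 'yaw(deg) of long axis from y:', np.float32(-72.9)) 0.07647904352800533
 tab 68 [ 0.463 -0.245  0.066]
 tab 57 [ 0.423 -0.112  0.067]
base all 3870 (array([461. , 156.2]), array([213.9, 118.1]), 'yaw(deg) of long axis from y:', np.float32(-3.12))
cream 2262 (array([461.4, 154.7]), array([211. , 117.1]), 'yaw(deg) of long axis from y:', np.float32(-3.09)) [0.02208467 0.0264612  0.05275669]
 orange 21 [0.467 0.256 0.045]
scene table z 0.0005249189713163079
green n 41 [0.0437694  0.04585217 0.0483114 ]
lid top 41 (array([ 392.9, -196.7]), array([11.1, 33.6]), 'yaw(deg) of long axis from y:', np.float32(19.81))
handle 301 (array([ 430.7, -146.5]), array([86.6, 81.6]), 'yaw(deg) of long axis from y:', np.float32(-72.92)) 0.07617147526112612
base all 3304 (array([454.5, 158.8]), array([117.9, 217.6]), 'yaw(deg) of long axis from y:', np.float32(0.21))
cream 1224 (array([454.7, 153.6]), array([209. , 110.5]), 'yaw(deg) of long axis from y:', np.float32(-3.11)) [0.02189733 0.03767477 0.05455383]
 orange 25 [0.465 0.255 0.047]
 orange 25 [0.456 0.056 0.046]
```

```bash
cat >> h.py <<'E'
def go(s,xyz,yang):
    x,y,z,w=s["ee_rot"]; ya=np.degrees(np.arctan2(1-2*(x*x+z*z),2*(x*y-w*z)))
    d=np.array(xyz)-s["tcp_pos"]; a=np.radians(yang); ty=np.array([np.cos(a),np.sin(a)]); tx=np.array([-ty[1],ty[0]])
    print("turn",round((ya-yang+180)%360-180,2),"then shift mm",np.round([d[:2]@tx*1000,d[:2]@ty*1000,-d[2]*1000],1), "tcp",s["tcp_pos"].round(4),"F",s["force"].round(1),"t",s["time"],"op",s["opening"])
E
python3 -c "
from h import *; from workcell import observe
go(observe(),[.461,.156,.302],87.1)"
```

```text
turn -21.32 then shift mm [-2.345e+02 -3.794e+02 -1.000e-01] tcp [0.2459 0.5467 0.3019] F [-0.3  0.3 -0.2] t 0.1 op 0.08789652872900276
```

drive_tool([
  [1, 0, 0, 0, -10.65],
  [1, 0, 0, 0, -10.65],
  [1, -29.3, -47.4, 0, 0],
  [1, -29.3, -47.4, 0, 0],
  [1, -29.3, -47.4, 0, 0],
  [1, -29.3, -47.4, 0, 0],
  [1, -29.3, -47.4, 0, 0],
  [1, -29.3, -47.4, 0, 0],
  [1, -29.3, -47.4, 0, 0],
  [1, -29.3, -47.4, 0, 0],
  [1, 0, 0, 0, 0],
  [1, 0, 0, 0, 0],
])

```text
time: 1.6
tcp_pos: [0.4604, 0.1566, 0.3023]
ee_rot: [0.026, 1.0, 0.0, -0.001]
force: [-0.2, -0.3, -0.3]
opening: 0.0876
grip_force: 0.0
```

```bash
python3 - <<'E'
from h import *; from workcell import observe,vision
s=observe(); go(s,[.444,-.179,.25],106.9)
c=vision.camera("wrist"); np.savez("w1.npz",**c); cv2.imwrite("pics/w1.png",c["img"][:,:,::-1])
W=pts(c); z=W[...,2]; print((-c["R"].T@c["t"]).round(3))
m=big((z>.015)&(z<.08)&(W[...,1]>.03)&(W[...,1]<.28)&(W[...,0]>.37)&(W[...,0]<.55)); print(m.sum(),rect(W[m]),np.nanpercentile(z[m],[1,50,99]))
E
```

```text
turn -19.89 then shift mm [ 113.2 -316.4   52.3] tcp [0.4604 0.1566 0.3023] F [-0.2 -0.3 -0.3] t 1.6 op 0.0875566330861257
[0.378 0.163 0.383]
12852 (array([459.8, 159.4]), array([216.9, 116.6]), 'yaw(deg) of long axis from y:', np.float32(-3.01)) [0.02119862 0.0409186  0.0608253 ]
```

View pics/w1.png

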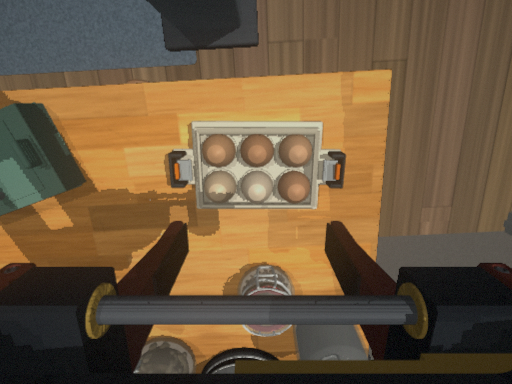

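The wrist view shows the base's collar as a rectangle from (193,123) to (322,209). Its housings are at (181,169) and (335,169). I refine the base centre from the collar rim and the orange thumb pieces, and then move over the lid.

```bash
python3 - <<'E'
from h import *
for n in("w1","top0","scene0"):
    c=dict(np.load(n+".npz")); W=pts(c); z=W[...,2]; hsv=cv2.cvtColor(c["img"],cv2.COLOR_RGB2HSV); H,S,V=[hsv[...,i].astype(int) for i in range(3)]
    reg=(W[...,1]>.03)&(W[...,1]<.28)&(W[...,0]>.37)&(W[...,0]<.55)
    o=reg&((H<14)|(H>170))&(S>150)&(V>120)&(z>.035)&(z<.056)&(abs(W[...,1]-.157)>.085)
    k,l,s,ce=cv2.connectedComponentsWithStats(o.astype(np.uint8)); q=[W[l==i].mean(0) for i in range(1,k) if s[i,4]>8]
    print(n,"orange",np.round(q,4).tolist(), (np.mean(q,0)*1000).round(1) if len(q)==2 else "")
    r=reg&(z>.0395)&(z<.048)&(S<70)&(abs(W[...,1]-.157)<.083); print(" rim",r.sum(),rect(W[r]))
    d=reg&(z>.035)&(z<.056)&(V<70)&(abs(W[...,1]-.157)>.088)
    for sg in(1,-1):
        e=d&(sg*(W[...,1]-.157)>0); print("  dark",e.sum(),np.nanmedian(W[e],0).round(4),np.nanpercentile(W[e][:,1],[2,98]).round(4))
E
```

```text
w1 orange [[0.4522, 0.0624, 0.0471], [0.4657, 0.2581, 0.0478]] [459.  160.2  47.5]
 rim 1686 (array([458.9, 154.2]), array([160.9, 101.2]), 'yaw(deg) of long axis from y:', np.float32(-3.11))
  dark 154 [0.4665 0.263  0.043 ] [0.2496 0.2657]
  dark 113 [0.4574 0.0563 0.0421] [0.0536 0.0673]
top0 orange [] 
 rim 600 (array([461.2, 159.6]), array([161.6, 104. ]), 'yaw(deg) of long axis from y:', np.float32(-3.14))
  dark 48 [0.4696 0.258  0.0457] [0.2455 0.2619]
  dark 36 [0.4535 0.0504 0.0456] [0.0457 0.0619]
scene0 orange [[0.465, 0.2545, 0.0479], [0.4545, 0.0557, 0.0469]] [459.8 155.1  47.4]
 rim 498 (array([457.7, 157.4]), array([165.5, 102.7]), 'yaw(deg) of long axis from y:', np.float32(-2.73))
  dark 38 [0.4466 0.2527 0.0424] [0.2473 0.2627]
  dark 94 [0.4508 0.0491 0.0424] [0.0465 0.061 ]
```

drive_tool([
  [1, 0, 0, 0, -9.95],
  [1, 0, 0, 0, -9.95],
  [1, 18.87, -52.73, 0, 0],
  [1, 18.87, -52.73, 0, 0],
  [1, 18.87, -52.73, 0, 0],
  [1, 18.87, -52.73, 0, 0],
  [1, 18.87, -52.73, 0, 0],
  [1, 18.87, -52.73, 0, 0],
  [1, 0, 0, 0, 0],
  [1, 0, 0, 0, 0],
])

```text
time: 2.9
tcp_pos: [0.4449, -0.1776, 0.3024]
ee_rot: [-0.148, 0.989, 0.001, -0.0]
force: [0.5, 1.1, -0.0]
opening: 0.0878
grip_force: 0.0
```

```bash
python3 - <<'E'
from h import *; from workcell import observe,vision
s=observe(); go(s,[.444,-.179,.134],106.9)
c=vision.camera("wrist"); np.savez("w2.npz",**c)
W=pts(c); z=W[...,2]; hsv=cv2.cvtColor(c["img"],cv2.COLOR_RGB2HSV); H,S,V=[hsv[...,i].astype(int) for i in range(3)]
reg=(abs(W[...,0]-.444)<.12)&(abs(W[...,1]+.179)<.12)
m=reg&(z>.04)&(z<.051)&(H>60)&(H<95); print(m.sum(),rect(W[m]),np.nanmedian(z[m]))
h=reg&(z>.072)&(z<.085)&(H<25); print(h.sum(),rect(W[h]),np.nanmedian(z[h]))
t=reg&(z>.06)&(z<.075)&(H>60)&(H<95)
k,l,st,ce=cv2.connectedComponentsWithStats(t.astype(np.uint8))
for i in range(1,k):
    if st[i,4]>20: print(st[i,4],W[l==i].mean(0).round(4))
E
```

```text
turn 0.13 then shift mm [  1.3  -1.1 168.4] tcp [ 0.4449 -0.1776  0.3024] F [ 0.5  1.1 -0. ] t 2.9 op 0.08778732621931179
9044 (array([ 441.8, -176.5]), array([111.5, 158.1]), 'yaw(deg) of long axis from y:', np.float32(17.0)) 0.04587802436395588
801 (array([ 442. , -176.4]), array([83.7, 13. ]), 'yaw(deg) of long axis from y:', np.float32(-72.67)) 0.07534976302504885
53 [ 0.4537 -0.2456  0.0663]
163 [ 0.4212 -0.1095  0.0667]
```

drive_tool([
  [0.6, 1.8, 0.4, 50, 0.1],
  [0.6, 0, 0, 50, 0],
  [0.6, 0, 0, 40, 0],
  [0.6, 0, 0, 20, 0],
  [0.6, 0, 0, 9.4, 0],
  [0.6, 0, 0, 0, 0],
  [0, 0, 0, 0, 0],
  [0, 0, 0, 0, 0],
  [0, 0, 0, 0, 0],
  [0, 0, 0, 0, 0],
  [0, 0, 0, 0, 0],
  [0, 0, 0, -10, 0],
  [0, 0, 0, -30, 0],
  [0, 0, 0, -50, 0],
  [0, 0, 0, -40, 0],
  [0, 0, 0, 0, 0],
], grip_force=35)

```text
time: 4.95
tcp_pos: [0.4448, -0.1803, 0.2664]
ee_rot: [-0.147, 0.989, -0.002, 0.003]
force: [0.3, 0.5, -2.9]
opening: 0.0136
grip_force: 35.0
```

```bash
python3 - <<'E'
from h import *; from workcell import observe,vision
s=observe(); go(s,[.460,.1575,.24],87.0)
tc=s["tcp_pos"]
for n in("wrist","scene"):
    c=vision.camera(n); np.savez("l_%s.npz"%n,**c)
    W=pts(c); z=W[...,2]; hsv=cv2.cvtColor(c["img"],cv2.COLOR_RGB2HSV); H=hsv[...,0].astype(int)
    reg=(abs(W[...,0]-.444)<.12)&(abs(W[...,1]+.179)<.12)&(z>.1)
    g=reg&(H>60)&(H<95)&(hsv[...,1]>40); top=g&(z<tc[2]-.061-.015); print(n,g.sum(),rect(W[top]),np.nanpercentile(z[top],[5,50,95]), "expect top z",tc[2]-.0855-.0015)
cv2.imwrite("pics/l.png",np.hstack([np.load("l_%s.npz"%n)["img"] for n in("wrist","scene")])[:,:,::-1][:, :, :])
im=cv2.imread("pics/l.png"); cv2.imwrite("pics/l.png",cv2.resize(im,(800,300)))
E
```

```text
turn 19.88 then shift mm [  2.5 338.1  26.4] tcp [ 0.4448 -0.1803  0.2664] F [ 0.3  0.5 -2.9] t 4.95 op 0.013609576764646934
wrist 26700 (array([ 441.4, -180.4]), array([108.6, 158.7]), 'yaw(deg) of long axis from y:', np.float32(16.87)) [0.17673077 0.17865804 0.1801695 ] expect top z 0.17942318844830435
scene 5975 (array([ 441.8, -185.3]), array([110.8, 160.2]), 'yaw(deg) of long axis from y:', np.float32(16.49)) [0.16037364 0.1777079  0.17964872] expect top z 0.17942318844830435
```

View pics/l.png

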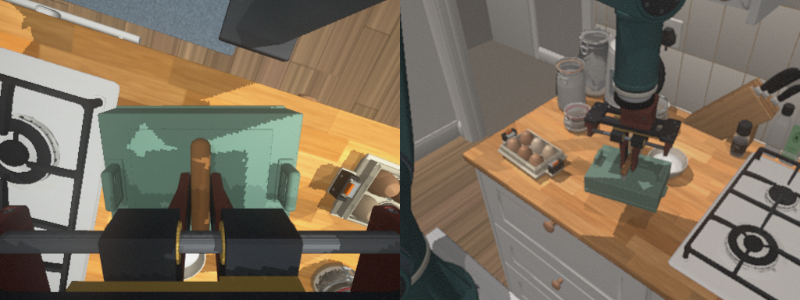

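drive_tool([
  [0, 0, 0, 0, 10],
  [0, 0, 0, 0, 9.9],
  [0, 0.4, 20, 0, 0],
  [0, 0.4, 48.1, 0, 0],
  [0, 0.4, 50, 0, 0],
  [0, 0.4, 50, 0, 0],
  [0, 0.4, 50, 0, 0],
  [0, 0.4, 50, 0, 0],
  [0, 0, 45, 0, 0],
  [0, 0, 25, 0, 0],
  [0, 0, 0, 30, 0],
  [0, 0, 0, 10, 0],
  [0, 0, 0, 0, 0],
  [0, 0, 0, 0, 0],
])

```text
time: 6.8
tcp_pos: [0.4589, 0.1581, 0.2234]
ee_rot: [0.027, 1.0, -0.0, -0.0]
force: [0.6, 0.0, -2.0]
opening: 0.014
grip_force: 35.0
```

```bash
python3 - <<'E'
from h import *; from workcell import observe,vision
s=observe(); go(s,[.460,.1575,.20],87.0)
tc=s["tcp_pos"]; ims=[]
for n in("wrist","scene"):
    c=vision.camera(n); np.savez("m_%s.npz"%n,**c); ims.append(c["img"])
    W=pts(c); z=W[...,2]; hsv=cv2.cvtColor(c["img"],cv2.COLOR_RGB2HSV); H,S,V=[hsv[...,i].astype(int) for i in range(3)]
    reg=(abs(W[...,0]-.46)<.12)&(abs(W[...,1]-.157)<.13)
    g=big(reg&(H>60)&(H<95)&(S>40)&(abs(z-(tc[2]-.087))<.006)); print(n,g.sum(),rect(W[g]),np.nanmedian(z[g]))
    o=reg&((H<14)|(H>170))&(S>150)&(V>120)&(z>.035)&(z<.056)&(abs(W[...,1]-.157)>.085)
    k,l,st,ce=cv2.connectedComponentsWithStats(o.astype(np.uint8)); print([ (int(st[i,4]),W[l==i].mean(0).round(4).tolist()) for i in range(1,k) if st[i,4]>5])
cv2.imwrite("pics/m.png",cv2.resize(np.hstack(ims),(800,300))[:,:,::-1])
E
```

```text
turn -0.07 then shift mm [-1.2 -0.5 23.4] tcp [0.4589 0.1581 0.2234] F [ 0.6  0.  -2. ] t 6.8 op 0.013950783726446763
wrist 23915 (array([447.9, 160.4]), array([158.4,  92.5]), 'yaw(deg) of long axis from y:', np.float32(-2.83)) 0.13576895015914642
[]
scene 583 (array([433.5, 154.4]), array([155.4,  70.9]), 'yaw(deg) of long axis from y:', np.float32(-6.14)) 0.13685421610487358
[(14, [0.4537, 0.0562, 0.0465])]
```

View pics/m.png

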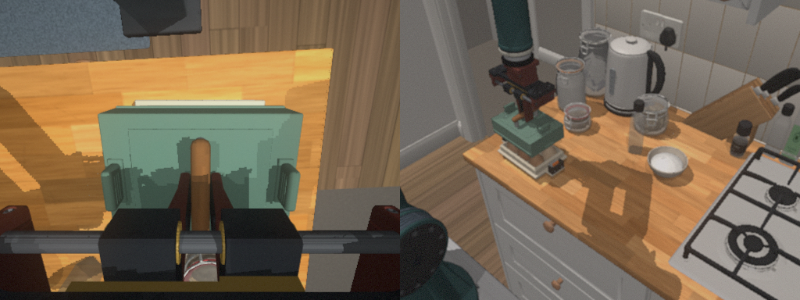

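The lid is held level over the base. In wrist terms y is aligned, and x needs about +2 mm. I lower it in guarded steps.

drive_tool([
  [0, -2, -0.2, 20, 0],
  [0, 0, 0, 15, 0],
  [0, 0, 0, 5, 0],
  [0, 0, 0, 3, 0],
  [0, 0, 0, 3, 0],
  [0, 0, 0, 3, 0],
  [0, 0, 0, 0, 0],
])

```text
time: 7.78
tcp_pos: [0.4606, 0.1581, 0.1742]
ee_rot: [0.026, 1.0, -0.0, -0.0]
force: [-0.3, 0.1, -2.7]
opening: 0.0138
grip_force: 35.0
```

drive_tool([
  [0, 0, 0, 2, 0],
  [0, 0, 0, 2, 0],
  [0, 0, 0, 2, 0],
  [0, 0, 0, 0, 0],
])

```text
time: 8.28
tcp_pos: [0.4607, 0.1579, 0.1682]
ee_rot: [0.026, 1.0, -0.0, -0.0]
force: [-0.0, -0.7, -0.3]
opening: 0.0139
grip_force: 35.0
```

drive_tool([
  [0.4, 0, 0, 0, 0],
  [0.4, 0, 0, 0, 0],
  [0.4, 0, 0, 0, 0],
  [0.4, 0, 0, -20, 0],
  [0.4, 0, 0, -30, 0],
  [0, 0, -35, 0, 0],
  [0, 0, -35, 0, 0],
  [0, 0, 0, 0, 0],
  [0, 0, 0, 20, 0],
  [0, 0, 0, 0, 0],
  [0, 0, 0, 0, 0],
])

```text
time: 9.65
tcp_pos: [0.457, 0.0888, 0.1985]
ee_rot: [0.026, 1.0, 0.0, -0.0]
force: [0.1, -0.0, 1.1]
opening: 0.0007
grip_force: 0.0
```

```bash
python3 - <<'E'
from h import *; from workcell import observe,vision
s=observe(); go(s,[.4568,.0881,.182],87.0)
ims=[]
for n in("wrist","scene"):
    c=vision.camera(n); ims.append(c["img"]); W=pts(c); z=W[...,2]; hsv=cv2.cvtColor(c["img"],cv2.COLOR_RGB2HSV); H,S,V=[hsv[...,i].astype(int) for i in range(3)]
    g=big((abs(W[...,0]-.46)<.12)&(abs(W[...,1]-.157)<.13)&(H>60)&(H<95)&(S>40)&(z>.065)&(z<.09)); q=W[g]; print(n,rect(q))
    A=np.c_[q[:,:2]-[.46,.158],np.ones(len(q))]; print("plane",np.linalg.lstsq(A,q[:,2],rcond=None)[0].round(4))
cv2.imwrite("pics/p.png",cv2.resize(np.hstack(ims),(800,300))[:,:,::-1])
E
```

```text
turn 0.0 then shift mm [ 0.2 -0.7 16.5] tcp [0.457  0.0888 0.1985] F [ 0.1 -0.   1.1] t 9.65 op 0.0006861282552135542
wrist (array([459.8, 159.3]), array([159.7, 112.1]), 'yaw(deg) of long axis from y:', np.float32(-3.11))
plane [0.0071 0.0028 0.0805]
scene (array([429.2, 163.7]), array([ 71.4, 136.4]), 'yaw(deg) of long axis from y:', np.float32(10.82))
plane [0.0259 0.0017 0.0824]
```

View pics/p.png

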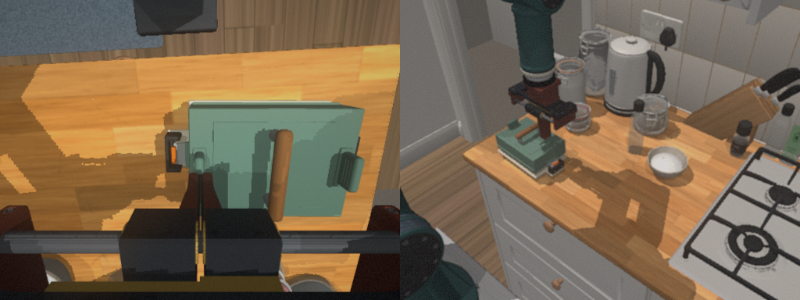

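The lid sits level on the collar with its top at z≈0.0805, about 10 mm above shut and aligned in yaw. The fingertips are over the right tab, so I press.

drive_tool([
  [0, 0, -0.5, 12, 0],
  [0, 0, 0, 4, 0],
  [0, 0, 0, 3, 0],
  [0, 0, 0, 3, 0],
  [0, 0, 0, 0, 0],
])

```text
time: 10.38
tcp_pos: [0.4566, 0.0877, 0.1759]
ee_rot: [0.026, 1.0, 0.0, -0.0]
force: [-1.0, -0.2, 0.3]
opening: 0.0003
grip_force: 0.0
```

drive_tool([
  [0, 0, 0, 2, 0],
  [0, 0, 0, 2, 0],
  [0, 0, 0, 0, 0],
])

```text
time: 10.75
tcp_pos: [0.4569, 0.0878, 0.1727]
ee_rot: [0.026, 1.0, 0.0, 0.0]
force: [-2.3, 0.7, 9.1]
opening: 0.0004
grip_force: 4.2
```

drive_tool([
  [0, 0, 0, 2, 0],
  [0, 0, 0, 2, 0],
  [0, 0, 0, 0, 0],
])

```text
time: 11.12
tcp_pos: [0.4571, 0.0881, 0.1721]
ee_rot: [0.026, 1.0, 0.0, 0.001]
force: [-12.7, 1.3, 52.5]
opening: 0.0008
grip_force: 25.8
```

drive_tool([
  [0, 0, 0, -15, 0],
  [0, 0, 0, -25, 0],
  [0, 0, 50, 0, 0],
  [0, 0, 50, 0, 0],
  [0, 0, 40, 0, 0],
  [0, 0, 0, 0, 0],
  [0, 0, 0, 20, 0],
  [0, 0, 0, 8, 0],
  [0, 0, 0, 3, 0],
  [0, 0, 0, 0, 0],
])

```text
time: 12.38
tcp_pos: [0.4643, 0.2269, 0.1772]
ee_rot: [0.027, 1.0, -0.0, -0.0]
force: [-0.2, -0.2, 0.1]
opening: 0.0006
grip_force: 0.0
```

```bash
python3 - <<'E'
from h import *; from workcell import observe,vision
s=observe(); go(s,[.4642,.2279,.173],87.0)
for n in("wrist",):
    c=vision.camera(n); W=pts(c); z=W[...,2]; hsv=cv2.cvtColor(c["img"],cv2.COLOR_RGB2HSV); H,S,V=[hsv[...,i].astype(int) for i in range(3)]
    g=big((abs(W[...,0]-.46)<.12)&(abs(W[...,1]-.157)<.13)&(H>60)&(H<95)&(S>40)&(z>.063)&(z<.09)); q=W[g]; print(n,rect(q))
    A=np.c_[q[:,:2]-[.46,.158],np.ones(len(q))]; print("plane",np.linalg.lstsq(A,q[:,2],rcond=None)[0].round(4))
E
```

```text
turn -0.06 then shift mm [0.1 1.  4.2] tcp [0.4643 0.2269 0.1772] F [-0.2 -0.2  0.1] t 12.375 op 0.0005644693771036717
wrist (array([460., 157.]), array([159.7, 112.1]), 'yaw(deg) of long axis from y:', np.float32(-2.79))
plane [0.0084 0.0263 0.0725]
```

drive_tool([
  [0, 0, 1, 2, 0],
  [0, 0, 0, 2, 0],
  [0, 0, 0, 1, 0],
  [0, 0, 0, 0, 0],
])

```text
time: 12.92
tcp_pos: [0.4643, 0.2285, 0.1724]
ee_rot: [0.026, 1.0, -0.0, -0.0]
force: [-1.1, -0.8, 2.4]
opening: 0.0008
grip_force: 1.5
```

drive_tool([
  [0, 0, 0, 1, 0],
  [0, 0, 0, 1, 0],
  [0, 0, 0, 0, 0],
])

```text
time: 13.3
tcp_pos: [0.4643, 0.2285, 0.1722]
ee_rot: [0.026, 1.0, -0.0, 0.0]
force: [-6.4, -2.5, 23.3]
opening: 0.0003
grip_force: 11.3
```

drive_tool([
  [0, 0, 0, -20, 0],
  [0, 0, 0, -25, 0],
  [0.4, 0, -50, 0, 0],
  [0.4, 0, -50, 0, 0],
  [0.4, 0, -40.5, 0, 0],
  [0.4, 0, 0, 0, 0],
  [0.4, 0, 0, 10, 0],
  [0.4, 0, 0, 0, 0],
])

```text
time: 14.3
tcp_pos: [0.4563, 0.0891, 0.2043]
ee_rot: [0.026, 1.0, 0.0, -0.001]
force: [0.5, 0.0, 0.8]
opening: 0.0349
grip_force: 0.0
```

```bash
cat > lk.py <<'E'
from h import *; from workcell import observe,vision
import sys
s=observe(); go(s,eval(sys.argv[1]),87.0)
c=vision.camera("wrist"); W=pts(c); z=W[...,2]; hsv=cv2.cvtColor(c["img"],cv2.COLOR_RGB2HSV); H,S,V=[hsv[...,i].astype(int) for i in range(3)]
reg=(abs(W[...,0]-.46)<.12)&(abs(W[...,1]-.157)<.13)&(H>60)&(H<95)&(S>40)
g=big(reg&(z>.063)&(z<.085)); q=W[g]; print(rect(q))
A=np.c_[q[:,:2]-[.46,.158],np.ones(len(q))]; print("plane",np.linalg.lstsq(A,q[:,2],rcond=None)[0].round(4))
for sg in(1,-1):
    t=reg&(z>.087)&(z<.11)&(sg*(W[...,1]-.158)>.05); print("tab",t.sum(),W[t].mean(0).round(4) if t.any() else "")
if len(sys.argv)>2: cv2.imwrite(sys.argv[2],c["img"][:,:,::-1])
E
python3 lk.py [.4568,.0881,.155] pics/q.png
```

```text
turn 0.04 then shift mm [-0.5 -1.  49.3] tcp [0.4563 0.0891 0.2043] F [0.5 0.  0.8] t 14.3 op 0.03492082418135499
(array([460.3, 157.7]), array([159.1, 112.5]), 'yaw(deg) of long axis from y:', np.float32(-3.6))
plane [ 0.0042 -0.0004  0.0699]
tab 417 [0.4631 0.2265 0.0904]
tab 454 [0.4549 0.0882 0.0903]
```

View pics/q.png

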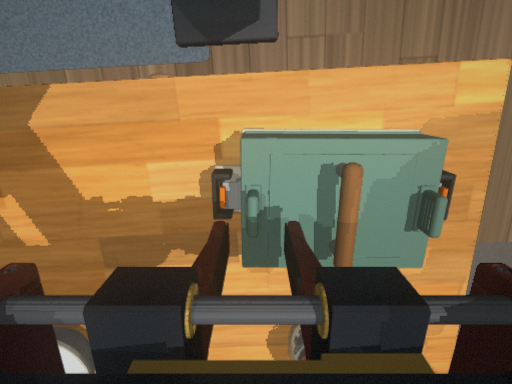

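The lid is level with its top at 0.0699, so it is fully shut. The right tab at (252,208) sits between the open fingers. I grip it and tug in small steps.

drive_tool([
  [0.4, 0, -1, 30, 0],
  [0.4, 0, 0, 19, 0],
  [0.4, 0, 0, 0, 0],
  [0, 0, 0, 0, 0],
  [0, 0, 0, 0, 0],
  [0, 0, 0, 0, 0],
  [0, 0, 0, 0, 0],
  [0, 0, 0, -1, 0],
  [0, 0, 0, -1, 0],
  [0, 0, 0, 0, 0],
], grip_force=45)

```text
time: 15.6
tcp_pos: [0.4565, 0.0872, 0.1581]
ee_rot: [0.026, 1.0, -0.0, -0.0]
force: [0.6, 0.7, -2.9]
opening: 0.0084
grip_force: 45.0
```

drive_tool([
  [0, 0, 0, -0.6, 0],
  [0, 0, 0, 0, 0],
])

```text
time: 15.85
tcp_pos: [0.4568, 0.0872, 0.1588]
ee_rot: [0.026, 1.0, -0.0, -0.0]
force: [0.2, 0.0, -2.2]
opening: 0.0085
grip_force: 45.0
```

drive_tool([
  [0, 0, 0, -1, 0],
  [0, 0, 0, 0, 0],
])

```text
time: 16.1
tcp_pos: [0.4566, 0.0872, 0.1594]
ee_rot: [0.026, 1.0, -0.0, -0.0]
force: [1.7, 0.8, -11.3]
opening: 0.0087
grip_force: 45.0
```

drive_tool([
  [0, 0, 0, -0.2, 0],
  [0, 0, 0, 0, 0],
  [0, 0, 0, 0, 0],
  [0, 0, 0, 0, 0],
  [0, 0, 0, 0, 0],
])

```text
time: 16.73
tcp_pos: [0.4565, 0.0873, 0.1597]
ee_rot: [0.026, 1.0, -0.0, -0.0]
force: [2.8, 1.8, -18.7]
opening: 0.0085
grip_force: 45.0
```

```bash
python3 lk.py [.4568,.0881,.155]
```

```text
turn -0.02 then shift mm [-0.2  0.8  4.7] tcp [0.4565 0.0873 0.1597] F [  2.8   1.8 -18.7] t 16.725 op 0.008484083941125773
(array([456.5, 158.8]), array([159.6, 107.2]), 'yaw(deg) of long axis from y:', np.float32(-3.41))
plane [ 0.0119 -0.0029  0.0727]
tab 847 [0.4609 0.2265 0.0915]
tab 786 [0.4539 0.0892 0.093 ]
```

Right end holds at 18.7 N. I let it down, release it, and move to the left tab.

drive_tool([
  [0, 0, 0, -0.1, 0],
  [0, 0, 0, 3.5, 0],
  [0.4, 0, 0, 0, 0],
  [0.4, 0, 0, 0, 0],
  [0.4, 0, 0, 0, 0],
  [0.4, 0, 0, -30, 0],
  [0.4, 0, 0, -28, 0],
  [0.4, 0, 50, 0, 0],
  [0.4, 0, 50, 0, 0],
  [0.4, 0, 40.5, 0, 0],
  [0.4, 0, 0, 0, 0],
  [0.4, 0, 0, 10, 0],
  [0.4, 0, 0, 0, 0],
])

```text
time: 18.4
tcp_pos: [0.4634, 0.2262, 0.2036]
ee_rot: [0.027, 1.0, -0.001, -0.001]
force: [-0.0, 0.1, 0.0]
opening: 0.0351
grip_force: 0.0
```

```bash
python3 lk.py [.4642,.2279,.155]
```

```text
turn -0.09 then shift mm [-0.7  1.7 48.6] tcp [0.4634 0.2262 0.2036] F [-0.   0.1  0. ] t 18.4 op 0.035142141750975804
(array([460.1, 158.4]), array([159.8, 111.8]), 'yaw(deg) of long axis from y:', np.float32(-2.89))
plane [0.0045 0.0005 0.0699]
tab 393 [0.4606 0.2285 0.0903]
tab 420 [0.4547 0.0901 0.0902]
```

drive_tool([
  [0.4, -0.5, 1.5, 30, 0],
  [0.4, 0, 0, 18.5, 0],
  [0.4, 0, 0, 0, 0],
  [0, 0, 0, 0, 0],
  [0, 0, 0, 0, 0],
  [0, 0, 0, 0, 0],
  [0, 0, 0, 0, 0],
  [0, 0, 0, -1, 0],
  [0, 0, 0, -1, 0],
  [0, 0, 0, -0.6, 0],
  [0, 0, 0, 0, 0],
])

```text
time: 19.82
tcp_pos: [0.4642, 0.2284, 0.1583]
ee_rot: [0.026, 1.0, -0.001, -0.001]
force: [1.6, -5.6, -2.4]
opening: 0.0085
grip_force: 45.0
```

drive_tool([
  [0, 0, 0, -1, 0],
  [0, 0, 0, 0, 0],
])

```text
time: 20.08
tcp_pos: [0.464, 0.2284, 0.159]
ee_rot: [0.026, 1.0, -0.001, -0.001]
force: [1.0, -5.1, -7.0]
opening: 0.0087
grip_force: 45.0
```

drive_tool([
  [0, 0, 0, -0.4, 0],
  [0, 0, 0, 0, 0],
  [0, 0, 0, 0, 0],
])

```text
time: 20.45
tcp_pos: [0.464, 0.2283, 0.1592]
ee_rot: [0.026, 1.0, -0.001, -0.001]
force: [0.3, -4.2, -9.3]
opening: 0.0087
grip_force: 45.0
```

drive_tool([
  [0, 0, 0, -0.5, 0],
  [0, 0, 0, 0, 0],
  [0, 0, 0, 0, 0],
])

```text
time: 20.82
tcp_pos: [0.4639, 0.2283, 0.1593]
ee_rot: [0.026, 1.0, -0.001, -0.001]
force: [1.8, -5.2, -12.9]
opening: 0.0086
grip_force: 45.0
```

drive_tool([
  [0, 0, 0, -0.3, 0],
  [0, 0, 0, 0, 0],
  [0, 0, 0, 0, 0],
  [0, 0, 0, 0, 0],
  [0, 0, 0, 0, 0],
])

```text
time: 21.45
tcp_pos: [0.4639, 0.2283, 0.1594]
ee_rot: [0.026, 1.0, -0.001, -0.001]
force: [1.7, -5.1, -14.8]
opening: 0.0087
grip_force: 45.0
```

```bash
python3 lk.py [.4642,.2279,.155]
```

```text
turn -0.01 then shift mm [-0.3 -0.3  4.4] tcp [0.4639 0.2283 0.1594] F [  1.7  -5.1 -14.8] t 21.45 op 0.008685657420294153
(array([456.4, 160.1]), array([160., 108.]), 'yaw(deg) of long axis from y:', np.float32(-3.11))
plane [0.0103 0.0012 0.0724]
tab 788 [0.4608 0.2298 0.0929]
tab 770 [0.4511 0.0924 0.0917]
```

```bash
python3 -c "
from workcell import observe; s=observe(); print(s['ft_torque'].round(2),s['force'].round(1))"
```

```text
[-0.75 -0.52 -0.03] [  2.2  -5.7 -15.1]
```

The moment places the load just outboard of the left tab, so the left catch itself is holding. I let it down, release it, and retreat.

drive_tool([
  [0, 0, 0, 3.8, 0],
  [0.4, 0, 0, 0, 0],
  [0.4, 0, 0, 0, 0],
  [0.4, 0, 0, 0, 0],
  [0.4, 0, 0, -30, 0],
  [0.4, 0, 0, -40, 0],
  [0.4, 0, 0, -50, 0],
  [0.4, 0, 0, 0, 0],
  [0.4, 0, 0, 0, 0],
])

```text
time: 22.62
tcp_pos: [0.4646, 0.229, 0.277]
ee_rot: [0.026, 1.0, 0.0, 0.0]
force: [-0.6, -0.2, 0.2]
opening: 0.0352
grip_force: 0.0
```

```bash
python3 lk.py [.4642,.2279,.155] pics/z.png; python3 -c "
from workcell import vision; import cv2; cv2.imwrite('pics/z2.png',vision.camera('scene')['img'][:,:,::-1])"
```

```text
turn -0.02 then shift mm [  0.3  -1.2 122. ] tcp [0.4646 0.229  0.277 ] F [-0.6 -0.2  0.2] t 22.625 op 0.03524912809135229
(array([458.9, 160.5]), array([159.4, 111.2]), 'yaw(deg) of long axis from y:', np.float32(-3.05))
plane [0.0027 0.0002 0.0698]
tab 283 [0.4626 0.2303 0.0903]
tab 256 [0.4547 0.0917 0.0903]
```

View pics/z.png

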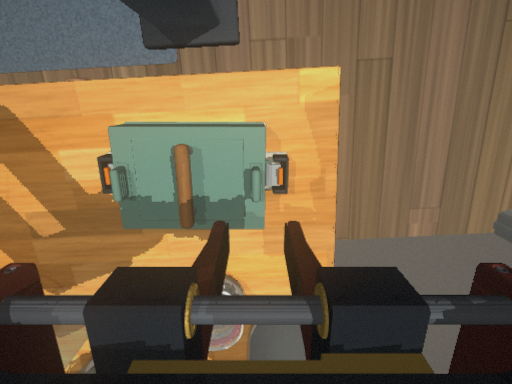

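View pics/z2.png

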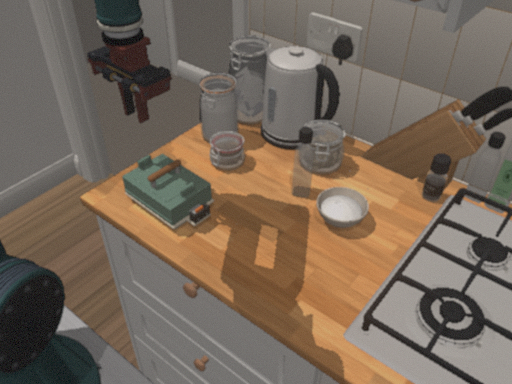

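The lid is level and shut (top at 0.070, tabs at (117,183) and (256,184)), both housings are closed up against it, and the jars, bottle and bowl have not moved.

```bash
python3 -c "
from workcell import ctrl; print(ctrl.hand_in())"
```

```text
the job is handed in; nothing more can be done
None
```

The lid is on and both ends are pressed shut; the catches held when tugged (right about 19 N, then left about 15 N), the items behind look undisturbed, and the job is handed in at about 23 s, though one press on the right tab peaked near 52 N at the wrist through the fingertips (the limits are 40 N for the arm or gripper body and 120 N at the wrist).

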